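# Let two bearing balls out of a tipping pan past a bar

## Task

Let the two steel balls that stand one behind the other at the left side of the tipping pan run out into the catch cup, and keep the third ball back in the pan. To do so, hold the long aluminium bar on its edge along the pan's open lip and press the lip down with it: the bar blocks most of the lip, and only a narrow gap is left between the bar's end and the left side wall. When both balls are in the cup, lift the bar off, set it down on its long side on the bench clear of the pan, and let go.

Things in the scene. Friction and masses are not known exactly. Their poses are not given: they have to be found in the camera images.
- alu_bar: Plain aluminium bar, 0.36 kg, starting on its long narrow edge on the black mat (3 mm thick): 102 mm long, 51 tall, 25 thick (take it from above, across the thickness, at mid-length). Origin: centre of one END face; z axis along the bar into it (its middle is at z = 51 mm), x across the thickness, y up. The drilled steel block nearby is as thick but only 51 mm long: too short.
- stand: Fixed dark steel stand with an aluminium tipping pan and a catch cup. Origin on the bench below the pan's hinge (90 mm up, parallel to the lip); x axis from lip to rear wall, y along the lip to the left. Pan: x = -110 (open lip) to +10 mm, inside y = -69 to +69. Walls 4 mm thick, 22 high: rear; left, out to the lip; right, ending 45 mm short of the lip. No wall at the lip.
- lip (a point): Middle of the pan's lip edge at rest, on the floor's top, 93 mm over the bench (fixed there, does not tip; axes as the stand). A good place for the bar: length along y, middle at x = +13, y = -31 mm from here, leaving a gap of 49 mm to the left wall (40 to 58 mm works). There the pan floor's top is also 93 mm over the bench; press the bar's lower edge down to 66 mm (60 to 71 works).
- cup (a point): Centre of the mouth of the open catch cup (fixed to the stand, in front of and below the lip's left end, axes as the stand); rim 42 mm over the bench, inside 82 mm along x and 64 mm along y, floor 4 mm over the bench.
- pan (a joint): Tip angle (rad): 0 at rest, where the pan leans 0.01 back; grows as the lip goes down, stop at 0.5. A spring, some 3 to 5 N at the lip, returns it. At 0.2 to 0.45 the balls roll down to the lip and the two have left within 3 s.
- ball_1_center (a point): Centre of a steel ball, 25 mm in diameter, 64 g, to be let out: at rest at the left of the pan near the rear wall, y about 46 to 54 mm in the stand's frame.
- ball_2_center (a point): Centre of the second, like ball to be let out: in front of the first, also y about 46 to 54 mm in the stand's frame.
- ball_3_center (a point): Centre of the third, like ball, to be kept in the pan: at rest in the right half, y about -45 to -15 mm in the stand's frame. The bar stops it; it stays in the pan when the pan swings back.
Not all that is in view belongs to the job. Leave any blue look-alike of the alu_bar alone.

How it is judged:
On the way, in this order (a step that is already met when the one before it is completed fails the run):
1. the held bar is pressed on the pan, lengthwise along its lip, and the pan is tipped (value of joint pan above 0.06 rad and contact force between alu_bar and stand above 0.3 N and contact force between the fingers and alu_bar above 1 N and angle between the z axis of alu_bar and the y axis of stand, either way round below 0.45 rad), for 0.2 s.
2. both left balls are in the catch cup (x of ball_1_center in the frame of stand between -0.183 and -0.093 m and y of ball_1_center in the frame of stand between 0.018 and 0.09 m and height (world z) of each of ball_1_center, ball_2_center below 0.045 m and x of ball_2_center in the frame of stand between -0.183 and -0.093 m and y of ball_2_center in the frame of stand between 0.018 and 0.09 m), for 0.2 s.
At the end, for the whole second after the job is handed in: The two left balls lie in the catch cup (centres inside it, below 45 mm); the third is still over the pan's floor; the pan is back at rest (within 0.06 rad); the bar lies still on a long side on bench or mat (origin below 45 mm), clear of the stand (all of step 2 and x of ball_3_center in the frame of stand above -0.112 m and y of ball_3_center in the frame of stand between -0.075 and 0.07 m and height (world z) of ball_3_center above 0.09 m and value of joint pan below 0.06 rad and height (world z) of alu_bar between -0.01 and 0.045 m and linear speed of alu_bar below 0.02 m/s and contact force between alu_bar and stand below 0.05 N); the robot touches nothing.
It also fails if it takes over 51 s, if anything falls off the work surface, if the arm or the gripper's body presses on something with over 40 N, if the wrist force passes 120 N, or if a joint passes its speed limit or range.

## Robot

A 6-joint arm with a two-finger parallel gripper is mounted at the origin on a cart in front of the work surface, level with it; the furniture and walls round the work are solid. World frame = base frame: x ahead of the robot, y to its left, z up, the work surface at z = 0. Lengths are in m, angles in rad, forces in N, time in s.
With the tool pointing down it reaches from about 0.3 to 0.875 m from the base axis. Payload 6.4 kg.
Tool frame: the origin (TCP) lies between the finger pads; the fingertips stand ctrl.tip_extent ahead of it and the grasp point (between the pads) is the TCP (ctrl.tip_extent is the distance from the TCP to the fingertips, in m); z points along the fingers, y is the line along which they close (so a half turn about z gives the same grasp; the last joint's range is limited). The gripper opens to 85 mm and grips with 20 to 120 N. Pads are 22 mm wide; open, the fingers measure 114 mm over their backs; the gripper's body (76 mm by 85 mm) begins 54 mm behind the grasp point. The pads swing forward as they close: fully open they stand 13 mm farther back than shut.
Start: joints at [-1.424, 0.181, 1.607, -0, 1.354, -0.206], TCP at [0.199, -0.54, 0.25] pointing down, gripper open.
Joint ranges: [-2.99, 2.99], [-0.89, 2.07], [0.3, 2.58], [-1.14, 4.28], [0, 2.63], [-3.12, 3.12]. Speed limits (rad/s): [2.57, 2.57, 3.01, 3.14, 3.14, 3.14].

## Interface

Orientations are given as a unit quaternion [w, x, y, z].
In Python, from bench import ctrl gives the robot as it stands.
- The arm moves only by the tool send_rows, never from a script. Its arguments are lists of equal length, an entry for each row: "dr": the turn, a rotation vector about the tool's x, y, z in units of 6 degrees (1.0 is 6 degrees), a list of three; "xyz": the shift along the tool's x, y, z in cm, a list of three; "jaw": the opening in per cent of the stroke, from 0 (shut) to 100 (fully open). In form: {"dr": [[wx, wy, wz], ...], "xyz": [[dx, dy, dz], ...], "jaw": [jaw, ...]}. A call has exactly 8 rows; each row is the pose to reach, as a shift and turn from the pose commanded when the call began, along the tool's axes at that moment; what a row does not reach only later rows make up. A row lasts 1/8 s, in which the tool goes at most 62.5 mm and 10.7 degrees, less where a joint would pass 70% of its speed; a pose out of reach is approached as far as the arm can. A call with a gripper value outside its range is refused whole. The fingers move at their own pace and stop on an object; the grip force is fixed at half the most. Time passes only in rows, so rows that repeat a pose let the fingers close, or fill a call up. It gives the time, the measured TCP pose, the force, the opening and the grip force at its end, in the units of the state.
- ctrl.get_obs(): the state, without advancing time (a new reading comes with each control period).
- ctrl.camera(name): name is "scene" or "top" or "wrist"; returns the picture (480x640x3 uint8, red, green, blue); there is no depth.
- ctrl.calibration(name): a dict with "camera_matrix" (3x3 intrinsics, pixels), "D" ([k1, k2, p1, p2, k3] as OpenCV has them; the pictures are not rectified), "world_from_camera" (4x4, takes a point from camera to world coordinates). Camera axes: x right, y up, looking along -z (the intrinsics and any distortion apply to the point x, -y, -z); pixel columns grow to the right and rows downward; lengths in m; the calibration is good to about 2 mm. A picture is of the moment at which its call begins: read the wrist's pose just before it. calibration takes no time and is no camera call; for the wrist camera it gives the pose at the moment of the call.
- ctrl.hand_in(): hands the job in; it is judged then, once.
The state is a dict: "time_s": time; "q": joint angles; "dq": joint speeds; "joint_efforts": joint torques, N m; "eef_pos": TCP position; "eef_rot": TCP orientation; "wrist_force": force on the tool from outside, world axes, zero at the start; "torque": the same for the moment, N m; "opening": opening from 0.0 (shut) to 1.0 (fully open); "grasp_force": force on a finger pad.
Only numpy, scipy, OpenCV 4.12 (cv2) and the standard library are available. Lean on these libraries where they do the work, as an engineer would, in place of code of your own. Each camera call takes 0.05 s, during which the arm holds its last target. There are 200 camera calls.

## Working session

There is one attempt and no reset: what is moved stays moved. The work goes in short steps, Python scripts to look and compute and a tool call to move; the robot and the scene stay as the last step left them, time stands still between calls to the robot, and variables do not carry over. Pictures are saved under pics/ and viewed, at most 10 in all, crops included, and the job is handed in when it is done.

Besides the shell and the picture viewer there is one more tool, called after ">>>" as name(argument=value, ...) on one line, values as JSON. send_rows: Moves the arm, as the interface text tells. Its arguments: {"type":"object","properties":{"dr":{"type":"array","items":{"type":"array","items":{"type":"number"}}},"xyz":{"type":"array","items":{"type":"array","items":{"type":"number"}}},"jaw":{"type":"array","items":{"type":"number"}}},"required":["dr","xyz","jaw"]}

```bash
mkdir -p pics; ls; cat > h.py <<'E'
import numpy as np, cv2
from bench import ctrl
from scipy.spatial.transform import Rotation as R
def ray(name,uv,cal=None):
    c=cal or ctrl.calibration(name)
    p=cv2.undistortPoints(np.array([[uv]],float),np.array(c["camera_matrix"],float),np.array(c["D"],float))[0,0]
    T=np.array(c["world_from_camera"]); d=T[:3,:3]@np.array([p[0],-p[1],-1.]); return T[:3,3],d
def onz(name,uv,z,cal=None):
    o,d=ray(name,uv,cal); return o+d*(z-o[2])/d[2]
def proj(name,P,cal=None):
    c=cal or ctrl.calibration(name); T=np.array(c["world_from_camera"])
    q=(np.atleast_2d(P)-T[:3,3])@T[:3,:3]; q=q*[1,-1,-1]
    return cv2.projectPoints(q,np.zeros(3),np.zeros(3),np.array(c["camera_matrix"],float),np.array(c["D"],float))[0][:,0]
def snap(name,fn):
    im=ctrl.camera(name); cv2.imwrite('pics/'+fn,im[:,:,::-1]); return im
def rel(p):  # world shift -> tool cm
    o=ctrl.get_obs(); return R.from_quat(np.roll(o["eef_rot"],-1)).inv().apply(np.array(p)-o["eef_pos"])*100
E
python3 - <<'E'
from h import *
for n in("scene","top"):
    snap(n,n+'0.png'); c=ctrl.calibration(n); print(n,np.round(c["world_from_camera"],3).tolist(),np.round(c["camera_matrix"],1).tolist(),c["D"])
o=ctrl.get_obs(); print({k:np.round(v,3) for k,v in o.items()}, ctrl.tip_extent)
E
```

```text
pics
scene [[-0.733, 0.496, -0.466, -0.066], [-0.68, -0.519, 0.518, 0.507], [0.015, 0.697, 0.717, 0.956], [0.0, 0.0, 0.0, 1.0]] [[599.9, 0.0, 321.3], [0.0, 599.9, 239.3], [0.0, 0.0, 1.0]] [-0.06774475  0.          0.          0.          0.        ]
top [[-0.021, 0.995, -0.1, 0.372], [-1.0, -0.021, 0.001, -0.088], [-0.002, 0.1, 0.995, 1.258], [0.0, 0.0, 0.0, 1.0]] [[618.1, 0.0, 316.5], [0.0, 618.1, 236.6], [0.0, 0.0, 1.0]] [-0.05367167  0.          0.          0.          0.        ]
{'time_s': np.float64(0.1), 'q': array([-1.424,  0.181,  1.608, -0.   ,  1.354, -0.206]), 'dq': array([ 0.001, -0.001, -0.001, -0.   ,  0.002,  0.002]), 'joint_efforts': array([ 0.0000e+00, -4.4588e+01, -3.5224e+01, -0.0000e+00,  4.0000e-03,
        0.0000e+00]), 'eef_pos': array([ 0.199, -0.539,  0.249]), 'eef_rot': array([-0.001,  0.984,  0.175,  0.   ]), 'wrist_force': array([ 0.209, -0.587,  0.158]), 'torque': array([-0.004,  0.002, -0.049]), 'grasp_force': np.float64(0.0), 'opening': np.float64(0.998)} 0.019
```

View pics/scene0.png

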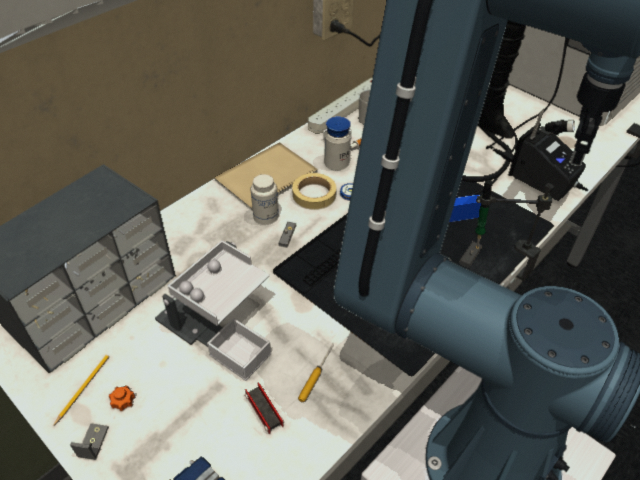

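View pics/top0.png

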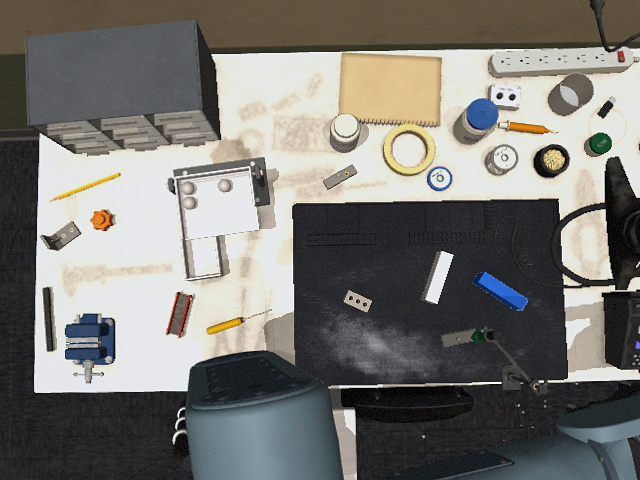

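Top view: the bar is the light 102 mm piece at (437,277). Other pieces that could be taken for it are the blue look-alike (502,290), the drilled block (357,300) and the grey plate (340,176). The pan is at about (218,200), the cup at (205,258), and the balls at (187,188), (190,203) and (225,186). I'll check this in a close crop.

```bash
python3 - <<'E'
from h import *
im=cv2.imread('pics/top0.png')
a=cv2.resize(im[145:290,160:280],None,fx=4,fy=4,interpolation=cv2.INTER_CUBIC)[:580,:480]
b=cv2.resize(im[240:320,415:490],None,fx=4,fy=4,interpolation=cv2.INTER_CUBIC)
out=np.zeros((580,790,3),np.uint8); out[:,:480]=a; out[:320,485:785]=b; cv2.imwrite('pics/crop.png',out)
hsv=cv2.cvtColor(im,cv2.COLOR_BGR2HSV)
m=((hsv[...,2]>110)&(hsv[...,1]<60)).astype(np.uint8); m[:240]=0;m[320:]=0;m[:,:410]=0;m[:,465:]=0
cs,_=cv2.findContours(m,0,2); c=max(cs,key=cv2.contourArea); r=cv2.minAreaRect(c); bx=cv2.boxPoints(r); print(r,bx.tolist())
w=np.array([onz("top",p,.054) for p in bx]); print(w.round(4).tolist(), [np.linalg.norm(w[i]-w[i-1]).round(4) for i in range(4)])
E
```

```text
((438.4000244140625, 277.3000183105469), (13.597793579101562, 53.44248962402344), 18.434947967529297) [[423.5, 300.5000305175781], [440.4000244140625, 249.80001831054688], [453.300048828125, 254.10000610351562], [436.4000244140625, 304.8000183105469]]
[[0.3634, -0.2937, 0.054], [0.4613, -0.3306, 0.054], [0.4524, -0.3556, 0.054], [0.3545, -0.3185, 0.054]] [np.float64(0.0263), np.float64(0.1046), np.float64(0.0266), np.float64(0.1046)]
```

View pics/crop.png

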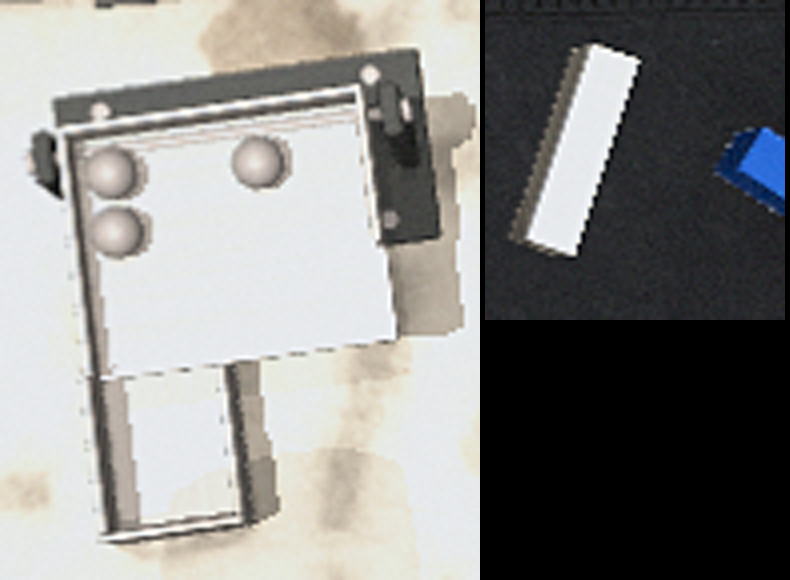

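The crop confirms the plain light bar (full-image centre about (437,277), one long face in view). The pan rear corners are at crop (62,132) and (361,88), the lip's right corner at (397,341), and the left wall's lip end near (92,378). The cup's front corners are at (102,541) and (246,522).

```bash
cat >> h.py <<'E'
BAR=np.array([0.408,-0.3245]); 
def full(x,y): return (160+x/4-.4,145+y/4-.4)
E
python3 - <<'E'
from h import *
pts=[((62,132),.114,(14,73)),((361,88),.114,(14,-73)),((397,341),.093,(-110,-73)),((92,378),.115,(-110,73))]
W=np.array([onz("top",full(*p),z)[:2] for p,z,_ in pts]); S=np.array([s for *_,s in pts])/1000
print(W.round(4).tolist(),[np.linalg.norm(W[i]-W[i-1]).round(4) for i in range(4)])
a,b=S-S.mean(0),W-W.mean(0)
th=np.arctan2((a[:,0]*b[:,1]-a[:,1]*b[:,0]).sum(),(a*b).sum())
Rm=np.array([[np.cos(th),-np.sin(th)],[np.sin(th),np.cos(th)]]); t=W.mean(0)-Rm@S.mean(0)
print("th",np.degrees(th),"t",t,"res",(W-(S@Rm.T+t)).round(4).tolist())
s=lambda p:Rm.T@(np.array(p)[:2]-t)
for c,z in (((115,173),.106),((120,231),.106),((259,162),.106),((102,541),.042),((246,522),.042)): print(s(onz("top",full(*c),z)).round(4))
print("lip",Rm@[-.11,0]+t,"target",Rm@[-.097,-.031]+t, np.linalg.norm(Rm@[-.097,-.031]+t))
print("rel bar",rel([*BAR,.25]).round(2))
E
```

```text
[[0.6039, 0.1754], [0.6216, 0.034], [0.5038, 0.0204], [0.487, 0.1608]] [np.float64(0.1178), np.float64(0.1425), np.float64(0.1187), np.float64(0.1414)]
th 6.938036632644464 t [0.60171426 0.1034239 ] res [[-0.0029, -0.0022], [-0.0028, 0.0014], [0.0024, 0.0027], [0.0033, -0.0018]]
[-0.0106  0.0501]
[-0.0385  0.0511]
[-0.0151 -0.0182]
[-0.1785  0.0905]
[-0.1792  0.0189]
lip [0.49251975 0.09013635] target [0.50916923 0.0609337 ] 0.5128023181830645
rel bar [ 2.706e+01 -1.291e+01 -2.000e-02]
```

>>> send_rows(dr=[[0, 0, -1.7], [0, 0, -3.4], [0, 0, -5.1], [0, 0, -6.8], [0, 0, -8.5], [0, 0, -10.2], [0, 0, -11.9], [0, 0, -13.6]], xyz=[[3.4, -1.6, 0], [6.8, -3.2, 0], [10.2, -4.8, 0], [13.6, -6.5, 0], [17, -8.1, 0], [20.4, -9.7, 0], [23.8, -11.3, 0], [27.1, -12.9, 0]], jaw=[100, 100, 100, 100, 100, 100, 100, 100])

```text
time_s: 1.1
eef_pos: [0.4091, -0.3237, 0.2499]
eef_rot: [-0.0, 0.628, 0.778, 0.0]
wrist_force: [-0.2, -1.2, -1.0]
opening: 0.999
grasp_force: 0.0
```

>>> send_rows(dr=[[0, 0, -1.6], [0, 0, -3.2], [0, 0, -4.8], [0, 0, -6.4], [0, 0, -8.0], [0, 0, -9.6], [0, 0, -9.6], [0, 0, -9.6]], xyz=[[0, 0, 0], [0, 0, 0], [0, 0, 0], [0, 0, 0], [0, 0, 0], [0, 0, 0], [0, 0, 0], [0, 0, 0]], jaw=[100, 100, 100, 100, 100, 100, 100, 100])

```text
time_s: 2.1
eef_pos: [0.4083, -0.3248, 0.2501]
eef_rot: [-0.0, 0.18, 0.984, 0.0]
wrist_force: [-1.1, -0.2, -0.3]
opening: 0.997
grasp_force: 0.0
```

```bash
python3 - <<'E'
from h import *
c=ctrl.calibration("wrist"); im=snap("wrist","w1.png"); o=ctrl.get_obs()
print({k:np.round(v,3) for k,v in o.items() if k in("time_s","q","eef_pos","eef_rot","wrist_force")})
M=R.from_quat(np.roll(o["eef_rot"],-1)).as_matrix(); print("tool y ang",np.degrees(np.arctan2(M[1,1],M[0,1])))
g=cv2.cvtColor(im,cv2.COLOR_RGB2HSV); print(proj("wrist",[[*BAR,.054]],c))
m=((g[...,2]>150)&(g[...,1]<60)).astype(np.uint8)
cs,_=cv2.findContours(m,0,2)
for k in sorted(cs,key=cv2.contourArea)[-3:]:
    r=cv2.minAreaRect(k); w=np.array([onz("wrist",p,.054,c) for p in cv2.boxPoints(r)]); d=[np.linalg.norm(w[i]-w[i-1]).round(4) for i in range(4)]
    print(r,w.mean(0).round(4),d,np.degrees(np.arctan2(*(w[1]-w[0])[[1,0]])))
E
```

```text
{'time_s': np.float64(2.15), 'q': array([-0.9  ,  0.062,  1.739,  0.   ,  1.341, -2.109]), 'eef_pos': array([ 0.408, -0.325,  0.25 ]), 'eef_rot': array([-0.   ,  0.18 ,  0.984,  0.   ]), 'wrist_force': array([ 0.005, -0.188,  0.464])}
tool y ang 69.26440593624136
[[313.48371514 214.90480296]]
((318.70001220703125, 371.6000061035156), (56.60477066040039, 219.14585876464844), 71.56504821777344) [ 0.5765 -0.386   0.054 ] [np.float64(0.0757), np.float64(0.2413), np.float64(0.0698), np.float64(0.254)] 89.99716638879475
((31.63368034362793, 193.4756317138672), (210.95347595214844, 95.08451080322266), 79.66729736328125) [ 0.3    -0.5732  0.054 ] [np.float64(0.2041), np.float64(0.0881), np.float64(0.1976), np.float64(0.1042)] 78.15714048153676
((543.0, 200.0), (400.0, 192.0), 90.0) [ 0.5038 -0.1183  0.054 ] [np.float64(0.3988), np.float64(0.1605), np.float64(0.411), np.float64(0.2207)] 69.51559241002876
```

View pics/w1.png

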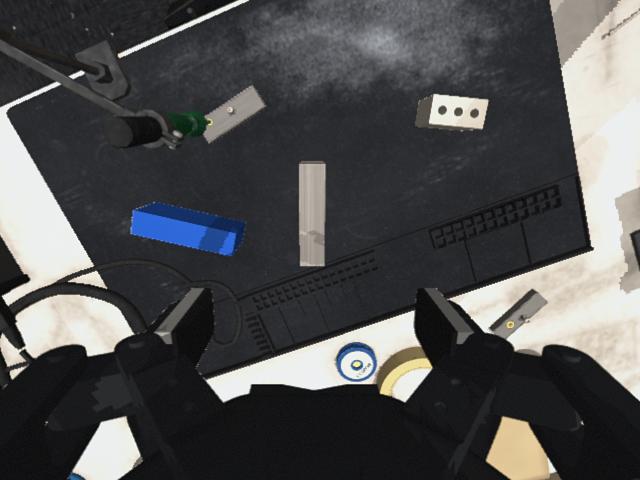

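The bar stands at (313,214) in the wrist view, where it was predicted, and lines up with the fingers' gap. The blue bar (187,228) and drilled block (453,112) are clear of it. I'll descend and grip.

>>> send_rows(dr=[[0, 0, 0], [0, 0, 0], [0, 0, 0], [0, 0, 0], [0, 0, 0], [0, 0, 0], [0, 0, 0], [0, 0, 0]], xyz=[[0, 0, 4], [0, 0, 8], [0, 0, 12], [0, 0, 15], [0, 0, 17.5], [0, 0, 19.5], [0, 0, 20.9], [0, 0, 20.9]], jaw=[100, 100, 100, 100, 100, 100, 100, 100])

```text
time_s: 3.15
eef_pos: [0.4079, -0.3243, 0.0404]
eef_rot: [-0.001, 0.179, 0.984, 0.001]
wrist_force: [0.8, 0.4, 0.0]
opening: 0.998
grasp_force: 0.0
```

>>> send_rows(dr=[[0, 0, 0], [0, 0, 0], [0, 0, 0], [0, 0, 0], [0, 0, 0], [0, 0, 0], [0, 0, 0], [0, 0, 0]], xyz=[[0, 0, 0], [0, 0, 0], [0, 0, 0], [0, 0, 0], [0, 0, 0], [0, 0, 0], [0, 0, 0], [0, 0, 0]], jaw=[60, 40, 20, 10, 10, 10, 10, 10])

```text
time_s: 4.15
eef_pos: [0.4088, -0.3256, 0.0421]
eef_rot: [0.0, 0.179, 0.984, -0.001]
wrist_force: [-0.4, -0.5, 7.1]
opening: 0.281
grasp_force: 59.9
```

```bash
python3 - <<'E'
from h import *
o=ctrl.get_obs(); print({k:np.round(v,4) for k,v in o.items() if k in("time_s","q","eef_pos","eef_rot","wrist_force","opening","grasp_force")})
M=R.from_quat(np.roll(o["eef_rot"],-1)).as_matrix(); print("x",np.degrees(np.arctan2(M[1,0],M[0,0])))
print(rel([.5117,.0612,.25]).round(2))
E
```

```text
{'time_s': np.float64(4.15), 'q': array([-8.9980e-01,  3.5780e-01,  1.8698e+00, -2.0000e-04,  9.1250e-01,
       -2.1112e+00]), 'eef_pos': array([ 0.4088, -0.3256,  0.0421]), 'eef_rot': array([ 5.000e-04,  1.787e-01,  9.839e-01, -6.000e-04]), 'wrist_force': array([-0.3803, -0.4587,  7.0709]), 'grasp_force': np.float64(59.9382), 'opening': np.float64(0.2805)}
x 159.41496819976996
[  3.94  39.81 -20.83]
```

>>> send_rows(dr=[[0, 0, 0], [0, 0, 0], [0, 0, 0], [0, 0, 0], [0, 0, 0], [0, 0, 0], [0, 0, 0], [0, 0, 0]], xyz=[[0, 0, -1], [0, 0, -3], [0, 0, -6], [0, 0, -10], [0, 0, -14], [0, 0, -18], [0, 0, -20.9], [0, 0, -20.9]], jaw=[10, 10, 10, 10, 10, 10, 10, 10])

```text
time_s: 5.15
eef_pos: [0.4091, -0.3256, 0.2524]
eef_rot: [0.002, 0.179, 0.984, -0.001]
wrist_force: [0.0, -1.1, -4.2]
opening: 0.275
grasp_force: 59.5
```

>>> send_rows(dr=[[0, 0, 1], [0, 0, 2.2], [0, 0, 3.5], [0, 0, 4.9], [0, 0, 6.3], [0, 0, 7.7], [0, 0, 9.1], [0, 0, 10.4]], xyz=[[0.4, 3, 0], [0.8, 8, 0], [1.4, 13, 0], [1.9, 18.5, 0], [2.4, 24, 0], [2.9, 29.5, 0], [3.4, 35, 0], [3.9, 39.8, 0]], jaw=[10, 10, 10, 10, 10, 10, 10, 10])

```text
time_s: 6.15
eef_pos: [0.5107, 0.0636, 0.2478]
eef_rot: [-0.002, 0.664, 0.748, -0.001]
wrist_force: [0.5, 0.5, -3.3]
opening: 0.281
grasp_force: 59.6
```

>>> send_rows(dr=[[0, 0, 0], [0, 0, 0], [0, 0, 0], [0, 0, 0], [0, 0, 0], [0, 0, 0], [0, 0, 0], [0, 0, 0]], xyz=[[0, 0, 1], [0, 0, 3], [0, 0, 5], [0, 0, 6.5], [0, 0, 7.5], [0, 0, 7.5], [0, 0, 7.5], [0, 0, 7.5]], jaw=[10, 10, 10, 10, 10, 10, 10, 10])

```text
time_s: 7.15
eef_pos: [0.5125, 0.0613, 0.1761]
eef_rot: [0.001, 0.662, 0.749, 0.0]
wrist_force: [1.4, -1.1, -3.9]
opening: 0.277
grasp_force: 59.9
```

```bash
python3 - <<'E'
from h import *
o=ctrl.get_obs(); print({k:np.round(v,4) for k,v in o.items() if k in("time_s","q","eef_pos","eef_rot","wrist_force","opening","grasp_force")})
M=R.from_quat(np.roll(o["eef_rot"],-1)).as_matrix(); print("x",np.degrees(np.arctan2(M[1,0],M[0,0])))
c=ctrl.calibration("wrist"); im=snap("wrist","w2.png")[:,:,::-1]; sc=snap("scene","s2.png")[:,:,::-1]
out=np.zeros((600,800,3),np.uint8); out[:360,:480]=cv2.resize(im,(480,360)); 
out[:,480:]=0; out[360:600,:320]=cv2.resize(sc,(320,240)); out[:480,480:800]=cv2.resize(sc[190:400,140:280],(320,480)); cv2.imwrite('pics/c2.png',out)
E
```

```text
{'time_s': np.float64(7.15), 'q': array([-0.1111,  0.1302,  1.8242, -0.    ,  1.1855, -0.2337]), 'eef_pos': array([0.5125, 0.0613, 0.1761]), 'eef_rot': array([7.000e-04, 6.625e-01, 7.491e-01, 5.000e-04]), 'wrist_force': array([ 1.3556, -1.0922, -3.895 ]), 'grasp_force': np.float64(59.868), 'opening': np.float64(0.277)}
x 97.02120646887606
```

View pics/c2.png

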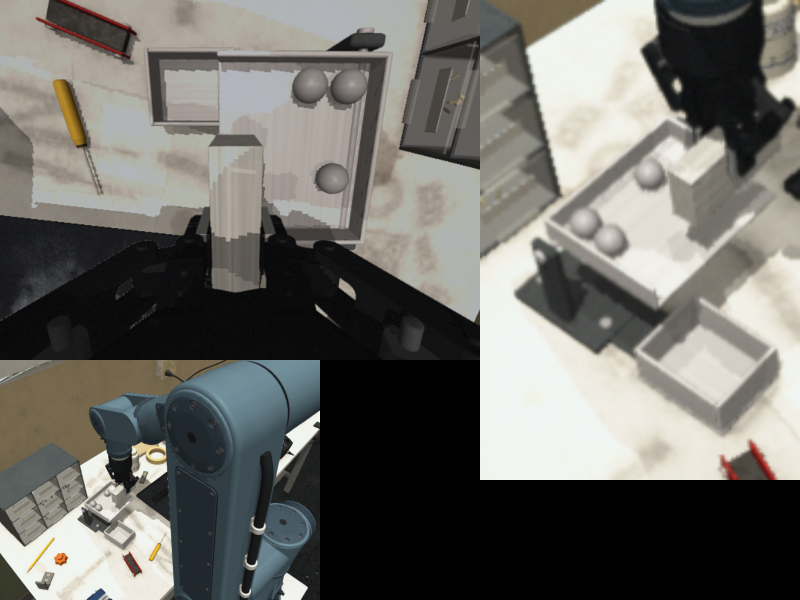

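The wrist view shows the bar over the pan. The lip line is at c2 x≈218 (rows 52–132), the left wall is at row ≈52, and the lower edge of the bar's end face is at (220–254,135). Balls 1 and 2 are at (348,86) and (310,85), ball 3 at (332,178). I'll measure the gap here.

```bash
python3 - <<'E'
from h import *
th=np.radians(6.95); Rm=np.array([[np.cos(th),-np.sin(th)],[np.sin(th),np.cos(th)]]); lip=np.array([.495,.0904])
o=ctrl.get_obs(); print("tcp in lip",Rm.T@(o["eef_pos"][:2]-lip))
for n,x,y,z in (("lipA",218,70,.093),("lipB",218,125,.093),("wall top inner at lip",218,59,.115),("wall top outer at lip",218,51,.115),("rear inner",364,150,.114),("bar end bottom",237,135,.138),("bar end top",236,147,.189),("cup front in",161,90,.042),("rear outer right corner",360,243,.114),("rear outer left corner",391,53,.114),("ball1",348,86,.106),("ball2",310,85,.106),("ball3",332,178,.106)):
    print(n,(Rm.T@(onz("wrist",(x/.75,y/.75),z)[:2]-lip)).round(4))
E
```

```text
tcp in lip [ 0.01358436 -0.03086398]
lipA [0.0014 0.0642]
lipB [0.0007 0.0231]
wall top inner at lip [0.0029 0.0681]
wall top outer at lip [0.003 0.073]
rear inner [0.1102 0.0063]
bar end bottom [0.0157 0.0196]
bar end top [0.0149 0.0195]
cup front in [-0.0574  0.0531]
rear outer right corner [ 0.1175 -0.0708]
rear outer left corner [0.1196 0.0723]
ball1 [0.0964 0.0518]
ball2 [0.0687 0.0524]
ball3 [ 0.0918 -0.0175]
```

>>> send_rows(dr=[[0, 0, 0], [0, 0, 0], [0, 0, 0], [0, 0, 0], [0, 0, 0], [0, 0, 0], [0, 0, 0], [0, 0, 0]], xyz=[[0, 0, 1], [0, 0, 2.2], [0, 0, 3.3], [0, 0, 4.2], [0, 0, 5], [0, 0, 5.8], [0, 0, 6.5], [0, 0, 7.1]], jaw=[10, 10, 10, 10, 10, 10, 10, 10])

```text
time_s: 8.25
eef_pos: [0.5125, 0.0612, 0.1043]
eef_rot: [0.001, 0.662, 0.749, 0.0]
wrist_force: [0.3, -1.5, -1.0]
opening: 0.283
grasp_force: 61.8
```

>>> send_rows(dr=[[0, 0, 0], [0, 0, 0], [0, 0, 0], [0, 0, 0], [0, 0, 0], [0, 0, 0], [0, 0, 0], [0, 0, 0]], xyz=[[0, 0, 0], [0, 0, 0], [0, 0, 0], [0, 0, 0], [0, 0, 0], [0, 0, 0], [0, 0, 0], [0, 0, 0]], jaw=[10, 10, 10, 10, 10, 10, 10, 10])

```text
time_s: 9.25
eef_pos: [0.5118, 0.0615, 0.1042]
eef_rot: [-0.0, 0.662, 0.749, -0.0]
wrist_force: [-4.2, -1.1, 0.2]
opening: 0.279
grasp_force: 60.8
```

>>> send_rows(dr=[[0, 0, 0], [0, 0, 0], [0, 0, 0], [0, 0, 0], [0, 0, 0], [0, 0, 0], [0, 0, 0], [0, 0, 0]], xyz=[[0, 0, 0], [0, 0, 0], [0, 0, 0], [0, 0, 0], [0, 0, 0], [0, 0, 0], [0, 0, 0], [0, 0, 0]], jaw=[10, 10, 10, 10, 10, 10, 10, 10])

```text
time_s: 10.25
eef_pos: [0.5118, 0.0614, 0.1043]
eef_rot: [-0.0, 0.663, 0.749, 0.0]
wrist_force: [-3.5, -0.1, -0.7]
opening: 0.278
grasp_force: 60.8
```

```bash
python3 - <<'E'
from h import *
im=snap("wrist","w3.png")[:,:,::-1]; sc=snap("scene","s3.png")[:,:,::-1]
out=np.zeros((480,800,3),np.uint8); out[:360,:480]=cv2.resize(im,(480,360)); 
out[:480,480:800]=cv2.resize(sc[190:400,140:280],(320,480)); cv2.imwrite('pics/c3.png',out)
E
```

```text
(no output)
```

View pics/c3.png

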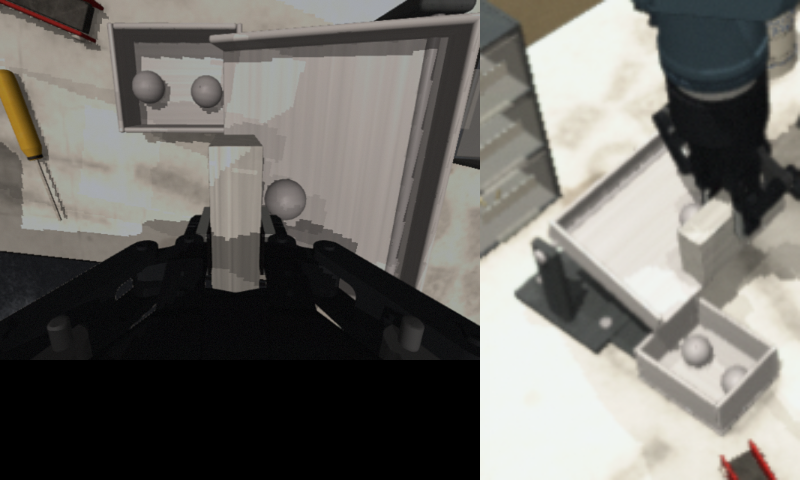

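Both balls lie in the cup, at c3 (148,87) and (207,91), and ball 3 is held behind the bar at (285,199). I'll lift slowly, so that the pan follows the bar up.

>>> send_rows(dr=[[0, 0, 0], [0, 0, 0], [0, 0, 0], [0, 0, 0], [0, 0, 0], [0, 0, 0], [0, 0, 0], [0, 0, 0]], xyz=[[0, 0, -0.3], [0, 0, -0.6], [0, 0, -0.9], [0, 0, -1.2], [0, 0, -1.5], [0, 0, -1.8], [0, 0, -2.1], [0, 0, -2.4]], jaw=[10, 10, 10, 10, 10, 10, 10, 10])

```text
time_s: 11.35
eef_pos: [0.512, 0.0614, 0.1286]
eef_rot: [0.0, 0.663, 0.749, 0.0]
wrist_force: [-1.7, -0.7, -2.2]
opening: 0.284
grasp_force: 60.1
```

>>> send_rows(dr=[[0, 0, 0], [0, 0, 0], [0, 0, 0], [0, 0, 0], [0, 0, 0], [0, 0, 0], [0, 0, 0], [0, 0, 0]], xyz=[[0, 0, -0.2], [0, 0, -0.4], [0, 0, -0.6], [0, 0, -0.8], [0, 0, -0.9], [0, 0, -1.0], [0, 0, -1.0], [0, 0, -1.0]], jaw=[10, 10, 10, 10, 10, 10, 10, 10])

```text
time_s: 12.35
eef_pos: [0.5118, 0.0614, 0.1382]
eef_rot: [-0.0, 0.663, 0.749, -0.0]
wrist_force: [0.2, 0.1, -3.4]
opening: 0.275
grasp_force: 60.0
```

>>> send_rows(dr=[[0, 0, 0], [0, 0, 0], [0, 0, 0], [0, 0, 0], [0, 0, 0], [0, 0, 0], [0, 0, 0], [0, 0, 0]], xyz=[[0, 0, 0], [0, 0, 0], [0, 0, 0], [0, 0, 0], [0, 0, 0], [0, 0, 0], [0, 0, 0], [0, 0, 0]], jaw=[10, 10, 10, 10, 10, 10, 10, 10])

```text
time_s: 13.35
eef_pos: [0.5119, 0.0614, 0.1383]
eef_rot: [-0.0, 0.663, 0.749, -0.0]
wrist_force: [0.6, -0.2, -3.9]
opening: 0.275
grasp_force: 60.0
```

```bash
python3 - <<'E'
from h import *
im=snap("wrist","w4.png")[:,:,::-1]; sc=snap("scene","s4.png")[:,:,::-1]
out=np.zeros((480,800,3),np.uint8); out[:360,:480]=cv2.resize(im,(480,360)); 
out[:480,480:800]=cv2.resize(sc[190:400,140:280],(320,480)); cv2.imwrite('pics/c4.png',out)
E
```

```text
(no output)
```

View pics/c4.png

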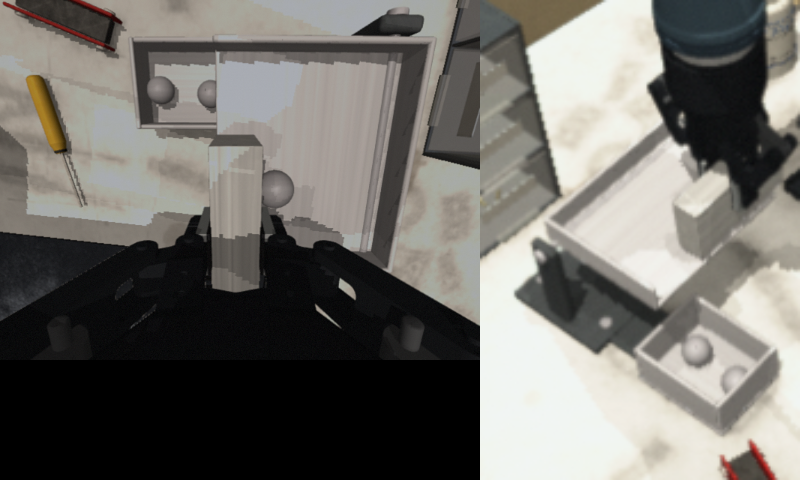

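The pan is back at rest. Ball 3 sits against the bar at (275,188), and the cup balls are at (160,90) and (208,94). I'll raise the bar and carry it back to its first place on the mat.

>>> send_rows(dr=[[0, 0, 0], [0, 0, 0], [0, 0, 0], [0, 0, 0], [0, 0, 0], [0, 0, 0], [0, 0, 0], [0, 0, 0]], xyz=[[0, 0, -0.3], [0, 0, -0.7], [0, 0, -1.2], [0, 0, -2], [0, 0, -4], [0, 0, -7], [0, 0, -10], [0, 0, -11.2]], jaw=[10, 10, 10, 10, 10, 10, 10, 10])

```text
time_s: 14.45
eef_pos: [0.5129, 0.0613, 0.2528]
eef_rot: [0.002, 0.662, 0.749, 0.001]
wrist_force: [0.5, 0.1, -3.1]
opening: 0.28
grasp_force: 59.9
```

```bash
python3 - <<'E'
from h import *
print(rel([.409,-.3256,.25]).round(2))
sc=snap("scene","s5.png")[:,:,::-1]; t=snap("top","t5.png")
E
```

```text
[-37.13 -15.04   0.25]
```

>>> send_rows(dr=[[0, 0, -1], [0, 0, -2.2], [0, 0, -3.5], [0, 0, -4.9], [0, 0, -6.3], [0, 0, -7.7], [0, 0, -9.1], [0, 0, -10.4]], xyz=[[-2.5, -1, 0], [-7, -2.8, 0], [-12, -4.9, 0], [-17, -6.9, 0], [-22, -8.9, 0], [-27, -10.9, 0], [-32, -13, 0], [-37, -15, 0]], jaw=[10, 10, 10, 10, 10, 10, 10, 10])

```text
time_s: 15.55
eef_pos: [0.4069, -0.3252, 0.2486]
eef_rot: [-0.001, 0.177, 0.984, 0.001]
wrist_force: [1.0, -0.7, -3.5]
opening: 0.278
grasp_force: 59.8
```

>>> send_rows(dr=[[0, 0, 0], [0, 0, 0], [0, 0, 0], [0, 0, 0], [0, 0, 0], [0, 0, 0], [0, 0, 0], [0, 0, 0]], xyz=[[0, 0, 0], [0, 0, 3], [0, 0, 7], [0, 0, 11], [0, 0, 14], [0, 0, 16.5], [0, 0, 18], [0, 0, 19]], jaw=[10, 10, 10, 10, 10, 10, 10, 10])

```text
time_s: 16.55
eef_pos: [0.4081, -0.3233, 0.0593]
eef_rot: [-0.0, 0.179, 0.984, 0.0]
wrist_force: [-1.0, -0.1, -3.6]
opening: 0.281
grasp_force: 60.5
```

>>> send_rows(dr=[[0, 0, 0], [0, 0, 0], [0, 0, 0], [0, 0, 0], [0, 0, 0], [0, 0, 0], [0, 0, 0], [0, 0, 0]], xyz=[[0, 0, 0.3], [0, 0, 0.6], [0, 0, 0.9], [0, 0, 1.2], [0, 0, 1.5], [0, 0, 1.7], [0, 0, 1.7], [0, 0, 1.7]], jaw=[10, 10, 10, 10, 10, 10, 10, 10])

```text
time_s: 17.55
eef_pos: [0.4082, -0.3242, 0.0433]
eef_rot: [0.0, 0.179, 0.984, -0.0]
wrist_force: [-0.2, 0.2, -3.6]
opening: 0.28
grasp_force: 60.5
```

>>> send_rows(dr=[[0, 0, 0], [0, 0, 0], [0, 0, 0], [0, 0, 0], [0, 0, 0], [0, 0, 0], [0, 0, 0], [0, 0, 0]], xyz=[[0, 0, 0.05], [0, 0, 0.1], [0, 0, 0.15], [0, 0, 0.2], [0, 0, 0.2], [0, 0, 0.2], [0, 0, 0.2], [0, 0, 0.2]], jaw=[10, 10, 10, 10, 10, 10, 10, 10])

```text
time_s: 18.55
eef_pos: [0.4082, -0.3242, 0.0421]
eef_rot: [-0.0, 0.179, 0.984, -0.0]
wrist_force: [-3.9, 2.9, 7.2]
opening: 0.279
grasp_force: 61.9
```

In contact with the mat. Releasing, then retreating straight up.

>>> send_rows(dr=[[0, 0, 0], [0, 0, 0], [0, 0, 0], [0, 0, 0], [0, 0, 0], [0, 0, 0], [0, 0, 0], [0, 0, 0]], xyz=[[0, 0, 0], [0, 0, 0], [0, 0, 0], [0, 0, 0], [0, 0, 0], [0, 0, 0], [0, 0, 0], [0, 0, 0]], jaw=[35, 45, 60, 80, 100, 100, 100, 100])

```text
time_s: 19.55
eef_pos: [0.4082, -0.3241, 0.0413]
eef_rot: [0.0, 0.179, 0.984, 0.0]
wrist_force: [0.0, -0.8, 0.7]
opening: 0.999
grasp_force: 0.0
```

>>> send_rows(dr=[[0, 0, 0], [0, 0, 0], [0, 0, 0], [0, 0, 0], [0, 0, 0], [0, 0, 0], [0, 0, 0], [0, 0, 0]], xyz=[[0, 0, -1], [0, 0, -3], [0, 0, -6], [0, 0, -10], [0, 0, -14], [0, 0, -18], [0, 0, -20], [0, 0, -20]], jaw=[100, 100, 100, 100, 100, 100, 100, 100])

```text
time_s: 20.55
eef_pos: [0.4089, -0.325, 0.2438]
eef_rot: [0.002, 0.179, 0.984, -0.002]
wrist_force: [0.4, 0.4, 0.5]
opening: 0.999
grasp_force: 0.0
```

```bash
python3 - <<'E'
from h import *
w=snap("wrist","w6.png")[:,:,::-1]; t=snap("top","t6.png")[:,:,::-1]
out=np.zeros((580,800,3),np.uint8); out[:,:480]=cv2.resize(t[145:290,160:280],(480,580)); out[:240,480:]=cv2.resize(w,(320,240)); out[240:480,480:]=cv2.resize(t,(320,240)); cv2.imwrite('pics/c6.png',out)
E
```

```text
(no output)
```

View pics/c6.png

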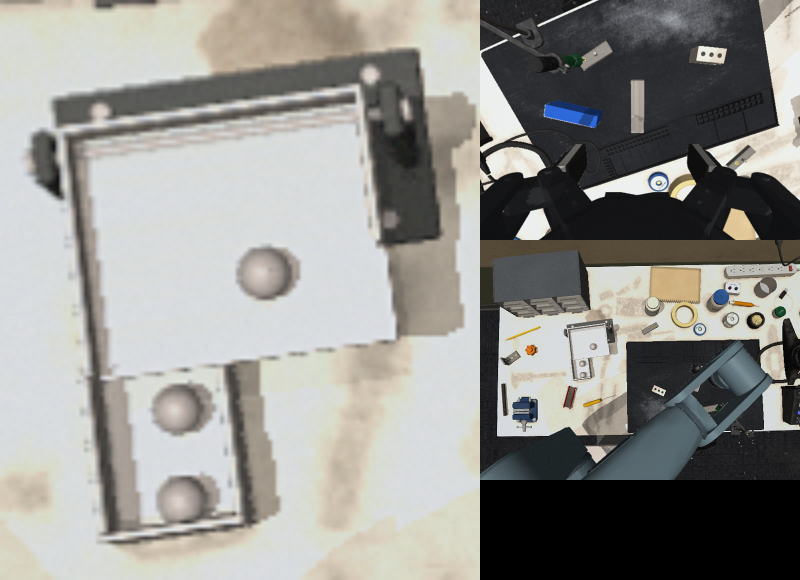

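Both balls are in the cup, at (180,408) and (183,498). Ball 3 is still in the pan at (265,272). The bar stands on its long edge on the mat, at (637,106), and the gripper is clear. Handing in.

```bash
python3 -c "
from bench import ctrl
print(ctrl.hand_in())"
```

```text
the job is handed in; nothing more can be done
None
```

The job is handed in at about 21 s; the last pictures show both left balls in the catch cup, ball 3 still in the pan, the pan at rest, and the bar released on its long edge on the mat clear of the stand; no verdict came back.

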